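Park the slicer's selector in its lock notch

ROBOT

A 6-joint arm with a two-finger parallel gripper is mounted at the origin on a cart in front of the work surface, level with it; the furniture and walls round the work are solid. World frame = base frame: x ahead of the robot, y to its left, z up, the work surface at z = 0. Lengths are in m, angles in rad, forces in N, time in s.
With the tool pointing down it reaches from about 0.375 to 0.9 m from the base axis. Payload 3.1 kg.
Tool frame: the origin (TCP) lies midway between the tips of the shut fingers; the grasp point (between the pads) lies robot.grip_depth behind it (robot.grip_depth is the distance from the TCP to the grasp point, in m); z points along the fingers, y is the line along which they close (so a half turn about z gives the same grasp; the last joint's range is limited). The gripper opens to 87 mm and grips with 3 to 60 N. Pads are 19 mm wide; open, the fingers measure 117 mm over their backs; the gripper's body (75 mm by 190 mm) begins 51 mm behind the grasp point.
Start: joints at [1.038, 0.527, 1.433, -0, 1.181, -0.178], TCP at [0.216, 0.586, 0.223] pointing down, gripper open.
Joint ranges: [-3.08, 3.08], [-0.75, 2.2], [0.22, 2.44], [-1.43, 4.57], [0, 2.65], [-2.85, 2.85]. Speed limits (rad/s): [2.79, 2.79, 3.14, 3.14, 3.14, 3.14].

INTERFACE

Orientations are given as a unit quaternion [x, y, z, w].
In Python, from rig import robot, eyes, probe_bus, hand_in gives the robot as it stands (robot), with the cameras (eyes), the readings (probe_bus) and the job as plain functions.
- The arm moves only by the shell command python3 nudge.py 'ROWS' [OPENING] [FORCE]. ROWS is one flat JSON list of numbers that holds 1 to 20 rows one after another, with no inner brackets; each row has 4 numbers: dx, dy, dz in parts of the range, where 1.0 means 0.75 m, then a turn about the tool's z in fractions of the full range, 1 being 2 rad; each row shifts and turns the commanded pose from where the row before left it, along the tool's axes as they then stand; what a row does not reach is not made up. A row lasts 1/12 s, in which the tool goes at most 0.0417 m and 0.125 rad, less where a joint would pass 70% of its speed; a pose out of reach is approached as far as the arm can. OPENING is the finger opening in m, set as the command begins (- or left out keeps the last). The fingers move at their own pace and stop on an object; FORCE is the grip in N (left out, the last holds). Time passes only in rows, so rows that do not move let the fingers close. It prints the time, the measured TCP pose, the force, the opening and the grip force at its end. No shift or turn number may pass 1 either way. Input that does not fit is refused with a message, and nothing moves.
- probe_bus.get_obs(): the state, without advancing time (a new reading comes with each control period).
- eyes.camera(name): name is "side" or "top"; returns a dict with "img" (420x560x3 uint8, red, green, blue), "fx", "fy", "cx", "cy" (pixels), "xyz" and "attitude" of the camera in the world. Camera axes: x right, y down, z forward; pixel columns grow to the right and rows downward; lengths in m; the calibration is good to about 2 mm. A picture is of the moment at which its call begins. There is no depth.
- hand_in(): hands the job in; it is judged then, once.
The state is a dict: "time": time; "q": joint angles; "joint_velocities": joint speeds; "joint_torque": joint torques, N m; "position": TCP position; "tool_rot": TCP orientation; "ft_force": force on the tool from outside, world axes, zero at the start; "moment": the same for the moment, N m; "grip_width": finger opening in m; "grip_force": force on a finger pad.
Only numpy, scipy, OpenCV 4.12 (cv2) and the standard library are available. Lean on these libraries where they do the work, as an engineer would, in place of code of your own. Each camera call takes 0.05 s, during which the arm holds its last target. There are 200 camera calls.

TASK

Lock the vegetable slicer before it is cleaned: with your fingertips push the black selector knob along the long leg of its L-shaped slot to the corner, then sideways along the short leg until it is fully home at the end. Only push the knob from outside, without forcing it; do not take it between the fingers or lift it. Leave the tin, the spice jar and the ramekin beside the slicer standing where they are.

Things in the scene. Friction and masses are not known exactly. Their poses are not given: they have to be found in the camera images.
- slicer: fixed steel slicer; origin under the centre of its box at worktop height, z up. Box: flat top panel at z = 60 mm, 130 (x) by 156 (y) mm; on its +x side a lower white deck (100 mm long, up to 46 mm high). L-shaped slot in the panel, 18 mm wide: centre line from (25, -45) mm along +y to the corner (25, 45), then along -x to the end (-25, 45); walls 9 mm beyond these points
- slot_start (a point): the slicer's slot, start of the long leg, on the centre line at panel height (60 mm)
- slot_corner (a point): the slicer's slot, the corner where the legs' centre lines meet, at panel height. Pushed along the long leg, the knob is stopped by the outer wall with its axis up to 2 mm beyond this point
- slot_end (a point): the slicer's slot, end of the short leg, on the centre line at panel height; the knob is home with its axis here or up to 2 mm beyond
- selector: black knob captive in the slot, on the first half of the long leg. Origin: on its axis at panel height; z up, turns freely. Skirt 40 mm across, 3 mm high, on the panel; above it an upright cylinder 24 mm across, up to 37 mm above the panel. Pin 14 mm across in the slot (2 mm play each side). 0.12 kg, slides on friction (about 1 N), stays where left; may lean 0.15 rad when pushed at a stop
- knob_mid (a point): point on the axis of the selector knob, 20 mm above the panel; a flange under the panel leaves the knob 4.5 mm of lift play
- tin: loose small food tin, 58 mm in diameter, 72 mm high, beside the slicer on its +y side; origin at the centre of its underside
- jar: loose spice jar with a black cap, 41 mm in diameter, 105 mm high, beside the slicer on its -y side; origin at the centre of its underside
- ramekin: loose small white ramekin, 69 mm in diameter, 38 mm high, beside the slicer on its -y side, beyond the jar; origin at the centre of its underside

How it is judged:
By the outcome, as a careful person would: the job done as asked, in the order asked, and still so for the second after the job is handed in, with the robot touching nothing.
It also fails if it takes over 45 s, if anything falls off the work surface, if the arm or the gripper's body presses on something with over 40 N, if the wrist force passes 120 N, or if a joint passes its speed limit or range.

## Working session

There is one attempt and no reset: what is moved stays moved. The work goes in short steps, Python scripts to look and compute and a shell command to move; the robot and the scene stay as the last step left them, time stands still between calls to the robot, and variables do not carry over. Pictures are saved under pics/ and viewed, at most 10 in all, crops included, and the job is handed in when it is done.

```bash
ls; mkdir -p pics
python3 - <<'E'
from rig import robot, eyes, probe_bus, hand_in
import cv2
o=probe_bus.get_obs();print(o['time'],o['position'],o['tool_rot'],o['grip_width'],robot.grip_depth)
for n in('side','top'):
    c=eyes.camera(n);cv2.imwrite(f'pics/{n}0.png',c['img'][...,::-1]);print(n,{k:v for k,v in c.items() if k!='img'})
E
```

```text
nudge.py
pics
rig.py
0.0 [0.21613518 0.58566761 0.22158428] [ 1.75954087e-01  9.84397796e-01 -1.00404604e-03 -3.60023446e-04] 0.08704211466081228 0.0187
side {'fx': 411.5994593413455, 'fy': 411.5994593413455, 'cx': 280.86708152815737, 'cy': 213.04196904818633, 'xyz': array([ 0.5807682 , -0.79231529,  0.40675058]), 'attitude': array([ 0.83377514,  0.00637648,  0.00425953, -0.55205092])}
top {'fx': 391.12009000811054, 'fy': 391.12009000811054, 'cx': 283.0976930960991, 'cy': 208.20504111503172, 'xyz': array([ 0.47628039, -0.01097867,  0.92212988]), 'attitude': array([-0.70288062,  0.70797499, -0.03931526,  0.05643185])}
```

View pics/top0.png

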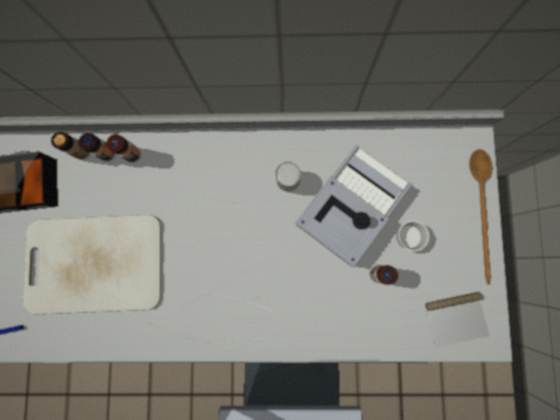

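View pics/side0.png

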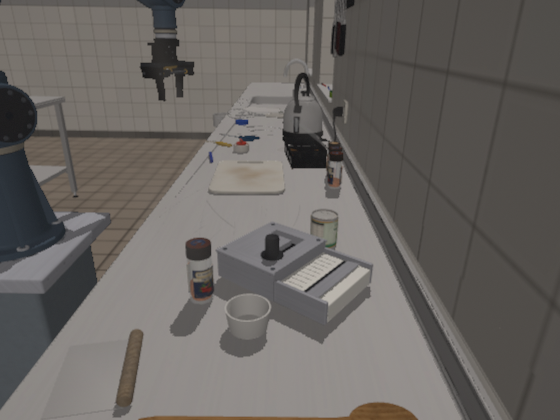

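The top view shows the slicer with its panel at about (350,215), the knob at (362,220), the slot corner near (328,198) and the slot end near (318,219). The tin is at (288,176), the jar at (385,274) and the ramekin at (413,236). I'll enlarge both views to measure.

```bash
cat > h.py <<'E'
import numpy as np, cv2
from scipy.spatial.transform import Rotation as R
from rig import robot, eyes, probe_bus, hand_in
def ray(c,u,v):
    d=R.from_quat(c['attitude']).apply([(u-c['cx'])/c['fx'],(v-c['cy'])/c['fy'],1]); return np.array(c['xyz']),d
def plane(c,u,v,z):
    o,d=ray(c,u,v); return o+d*(z-o[2])/d[2]
def tri(c1,p1,c2,p2):
    o1,d1=ray(c1,*p1);o2,d2=ray(c2,*p2)
    s=np.linalg.lstsq(np.c_[d1,-d2],o2-o1,rcond=None)[0]
    a,b=o1+s[0]*d1,o2+s[1]*d2; return (a+b)/2,np.linalg.norm(a-b)
def proj(c,P):
    q=R.from_quat(c['attitude']).inv().apply(np.array(P)-c['xyz']); return np.array([c['cx']+c['fx']*q[0]/q[2],c['cy']+c['fy']*q[1]/q[2]])
E
python3 - <<'E'
import cv2,numpy as np
t=cv2.imread('pics/top0.png')[140:290,270:440];s=cv2.imread('pics/side0.png')[205:325,180:380]
cv2.imwrite('pics/tc.png',cv2.resize(t,None,fx=4,fy=4,interpolation=cv2.INTER_CUBIC))
cv2.imwrite('pics/sc.png',cv2.resize(s,None,fx=4,fy=4,interpolation=cv2.INTER_CUBIC))
E
```

```text
(no output)
```

View pics/tc.png

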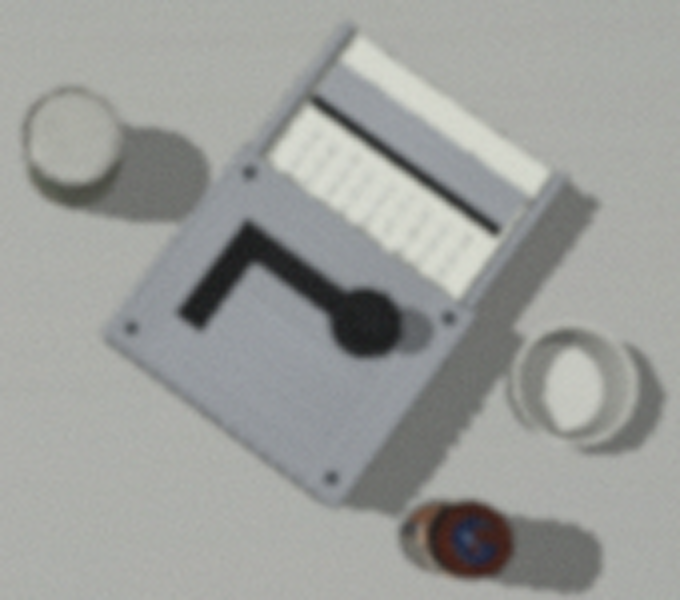

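View pics/sc.png

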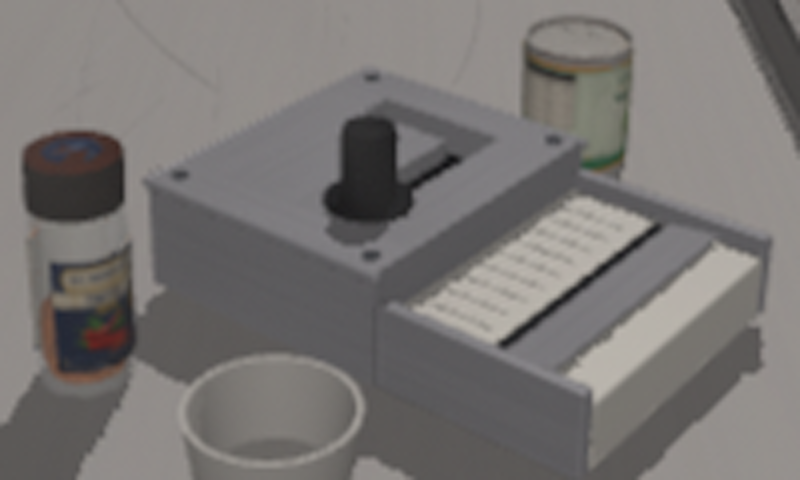

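The crops show four panel screws. In the top crop they are at (249,173), (131,328), (332,478) and (449,318); in the side crop they are at (554,140), (371,77), (179,175) and (371,255). The slot's outer corner is near (248,220) in the top crop. The knob is at (366,322) in the top crop and its cylinder top is at (369,123) in the side crop.

Run:
```python
from h import *
T=eyes.camera('top');S=eyes.camera('side')
ft=lambda p:(270+(p[0]+.5)/4-.5,140+(p[1]+.5)/4-.5); fs=lambda p:(180+(p[0]+.5)/4-.5,205+(p[1]+.5)/4-.5)
tp=[(249,173),(131,328),(332,478),(449,318)];sp=[(554,140),(371,77),(179,175),(371,255)]
X=[]
for a,b in zip(tp,sp):
    P,e=tri(T,ft(a),S,fs(b));X.append(P);print(P.round(4),e.round(4),plane(T,*ft(a),.06)[:2].round(4),plane(S,*fs(b),.06)[:2].round(4))
z=np.mean(X,0)[2]
for src in (np.array([plane(T,*ft(a),.06) for a in tp]),np.array([plane(S,*fs(b),.06) for b in sp])):
    c=src.mean(0); ex=src[0]+src[3]-src[1]-src[2]; ey=src[0]+src[1]-src[2]-src[3]
    print('c',c.round(4),'yaw',np.arctan2(ex[1],ex[0]),np.arctan2(-ey[0],ey[1]),np.linalg.norm(ex)/2,np.linalg.norm(ey)/2)
print('slot outer corner top',[plane(T,*ft(p),.06)[:2].round(4) for p in((248,220),(180,312),(203,328))])
# knob dark mask in the top & side images
for n,c,(u0,u1,v0,v1) in(('top',T,(345,380,200,240)),('side',S,(258,290,230,265))):
    g=c['img'].max(2)[v0:v1,u0:u1]; m=(g<55).astype('uint8'); 
    m=cv2.morphologyEx(m,cv2.MORPH_OPEN,cv2.getStructuringElement(2,(9,9) if n=='top' else (5,5)))
    k=cv2.boundingRect(m);print(n,k[0]+u0,k[1]+v0,k[2:],'cent',np.argwhere(m).mean(0)[::-1]+(u0,v0))
print('knobtop tri',tri(T,ft((366,318)),S,fs((369,124))))
```

```text
[ 0.6509 -0.0999  0.0599] 0.0013 [ 0.6502 -0.0999] [ 0.6515 -0.0998]
[ 0.5637 -0.0329  0.0605] 0.0004 [ 0.5636 -0.0329] [ 0.5639 -0.0317]
[ 0.4808 -0.1411  0.0604] 0.0002 [ 0.4807 -0.1412] [ 0.4808 -0.1404]
[ 0.568  -0.2078  0.0603] 0.0006 [ 0.5677 -0.2079] [ 0.5683 -0.2073]
c [ 0.5655 -0.1205  0.06  ] yaw -0.6565860488212879 -0.6526368806175014 0.10958055259342529 0.1361358420484734
c [ 0.5661 -0.1198  0.06  ] yaw -0.6568571748658382 -0.655845524472001 0.11054160474863053 0.13637069315200667
slot outer corner top [array([ 0.6235, -0.0987]), array([ 0.5723, -0.0601]), array([ 0.5633, -0.0726])]
top 353 213 (17, 15) cent [361.01485149 220.08415842]
side 262 234 (21, 27) cent [271.91556728 248.51187335]
knobtop tri (array([ 0.56518577, -0.15631913,  0.09451163]), np.float64(0.001547525679299487))
```

Slicer pose: centre (0.5658, -0.1201), yaw -0.656, panel at z ≈ 0.060. The knob is near slicer (23, -28) mm. I'll shut the fingers, turn so that tool +y is slicer +y and tool +x is slicer -x, and travel over.

Units first: shifts go in shares of 0.75 m and turns go in shares of 2 rad. So -0.0305 m / 0.75 = -0.0407, -0.0172 m / 0.75 = -0.0229, 0.102 rad / 2 = 0.051.

```bash
python3 nudge.py '[0, 0, 0, 0.05, 0, 0, 0, 0.05, 0, 0, 0, 0.051, -0.0407, -0.0229, 0, 0, -0.0407, -0.0229, 0, 0, -0.0407, -0.0229, 0, 0, -0.0407, -0.0229, 0, 0, -0.0407, -0.0229, 0, 0, -0.0407, -0.0229, 0, 0, -0.0407, -0.0229, 0, 0, -0.0407, -0.0229, 0, 0, -0.0407, -0.0229, 0, 0, -0.0407, -0.0229, 0, 0, -0.0407, -0.0229, 0, 0, -0.0407, -0.0229, 0, 0, -0.0407, -0.0229, 0, 0, -0.0407, -0.0229, 0, 0, -0.0407, -0.0229, 0, 0, -0.0407, -0.0229, 0, 0, -0.0407, -0.0229, 0, 0]' 0 10
python3 nudge.py '[-0.0407, -0.0229, 0, 0, -0.0407, -0.0229, 0, 0, -0.0407, -0.0229, 0, 0, -0.0407, -0.0229, 0, 0, -0.0407, -0.0229, 0, 0, -0.0407, -0.0229, 0, 0, -0.0407, -0.0229, 0, 0, 0, 0, 0, 0, 0, 0, 0, 0, 0, 0, 0, 0]'
cat > st.py <<'E'
from h import *
C=np.array([.5658,-.1201]);yaw=-.656
o=probe_bus.get_obs();r=R.from_quat(o['tool_rot']).as_matrix()
d=o['position'][:2]-C;c,s=np.cos(yaw),np.sin(yaw)
print('t',o['time'],'slicer mm',np.round([1e3*(c*d[0]+s*d[1]),1e3*(-s*d[0]+c*d[1]),1e3*o['position'][2]],1),'toolx ang err',np.arctan2(r[1,0],r[0,0])-(yaw+np.pi),'z',r[:,2].round(3),'F',np.round(o['ft_force'],1),'w',o['grip_width'])
E
python3 st.py
```

```text
time: 1.87
position: [0.4495, 0.0366, 0.2226]
tool_rot: [0.322, 0.947, 0.0, 0.0]
ft_force: [0.3, 0.1, 0.6]
grip_width: 0.0006
grip_force: 0.0
time: 2.7
position: [0.5441, -0.1867, 0.222]
tool_rot: [0.322, 0.947, 0.0, -0.001]
ft_force: [-0.2, -0.3, -0.4]
grip_width: 0.0006
grip_force: 0.0
t 2.7 slicer mm [ 23.4 -66.  222. ] toolx ang err -0.0003700186694683971 z [-0.002  0.001 -1.   ] F [-0.2 -0.3 -0.4] w 0.0006126533035236036
```

To row units: 0.025 m / 0.75 = 0.0333, -0.0016 m / 0.75 = -0.0021.

```bash
python3 nudge.py '[-0.0021, 0, 0.0333, 0, 0, 0, 0.0333, 0, 0, 0, 0.0333, 0, 0, 0, 0.0333, 0, 0, 0, 0.0333, 0, 0, 0, 0.02, 0, 0, 0, 0.012, 0, 0, 0, 0, 0, 0, 0, 0, 0]'; python3 st.py
python3 - <<'E'
from h import *
a=cv2.resize(eyes.camera('top')['img'][170:270,290:430],None,fx=4,fy=4,interpolation=2)[:400,:400]
b=cv2.resize(eyes.camera('side')['img'][195:295,210:310],None,fx=4,fy=4,interpolation=2)
cv2.imwrite('pics/p1.png',np.hstack([a,b])[...,::-1])
E
```

```text
time: 3.45
position: [0.5461, -0.1873, 0.0738]
tool_rot: [0.322, 0.947, 0.0, -0.0]
ft_force: [0.0, -0.4, -0.2]
grip_width: 0.0002
grip_force: 0.0
t 3.45 slicer mm [ 25.4 -65.3  73.8] toolx ang err 0.0013712944342079147 z [-0.  0. -1.] F [ 0.  -0.4 -0.2] w 0.00019230311334946589
```

View pics/p1.png

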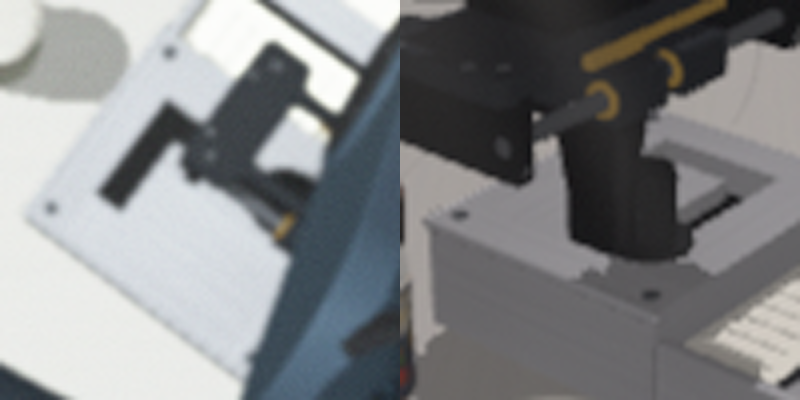

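The side view shows the shut fingers just behind the knob on its -y side, with the tips above the skirt. I'll push along tool +y, gently.

To row units: 0.004 m / 0.75 = 0.0053.

```bash
python3 nudge.py '[0, 0.0053, 0, 0, 0, 0.0053, 0, 0, 0, 0.0053, 0, 0, 0, 0.0053, 0, 0, 0, 0.0053, 0, 0, 0, 0, 0, 0]'; python3 st.py
python3 nudge.py '[0, 0.0053, 0, 0, 0, 0.0053, 0, 0, 0, 0.0053, 0, 0, 0, 0.0053, 0, 0, 0, 0.0053, 0, 0, 0, 0.0053, 0, 0, 0, 0.0053, 0, 0, 0, 0.0053, 0, 0, 0, 0.0053, 0, 0, 0, 0.0053, 0, 0, 0, 0.0053, 0, 0, 0, 0.0053, 0, 0, 0, 0.0027, 0, 0, 0, 0, 0, 0]'; python3 st.py
```

```text
time: 4.05
position: [0.5592, -0.1724, 0.0742]
tool_rot: [0.322, 0.947, -0.0, 0.001]
ft_force: [-1.0, -2.0, 4.1]
grip_width: 0.0004
grip_force: 1.9
t 4.05 slicer mm [ 26.7 -45.5  74.2] toolx ang err 0.0010094965358806718 z [ 0.001 -0.001 -1.   ] F [-1.  -2.   4.1] w 0.0004347619972050464
time: 5.22
position: [0.5892, -0.1325, 0.0737]
tool_rot: [0.322, 0.947, -0.0, 0.0]
ft_force: [-1.6, -2.5, 2.8]
grip_width: 0.0003
grip_force: 1.6
t 5.2167 slicer mm [26.1  4.4 73.7] toolx ang err 0.0004195896489105344 z [ 0. -0. -1.] F [-1.6 -2.5  2.8] w 0.00034865831717212044
```

Run:
```python
from h import *
a=cv2.resize(eyes.camera('top')['img'][170:270,280:380],None,fx=4,fy=4,interpolation=2)
b=cv2.resize(eyes.camera('side')['img'][195:295,220:320],None,fx=4,fy=4,interpolation=2)
cv2.imwrite('pics/p2.png',np.hstack([a,b])[...,::-1])
```

```text
(no output)
```

View pics/p2.png

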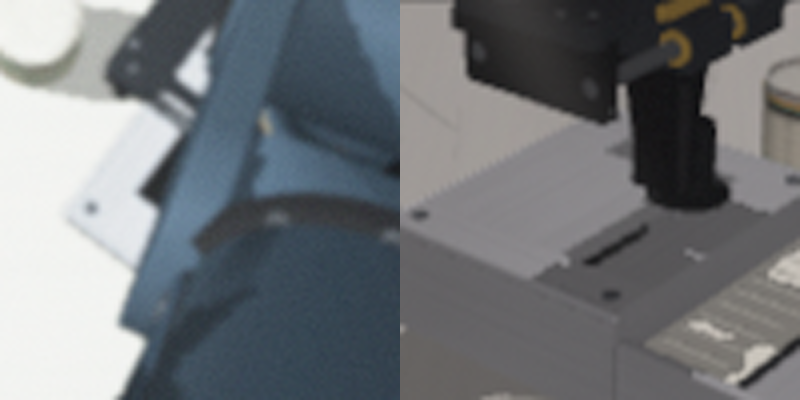

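The side view shows the knob moving ahead of the fingers, upright and near the corner. I'll continue in small steps.

To row units: 0.003 m / 0.75 = 0.004, 0.002 m / 0.75 = 0.0027.

```bash
python3 nudge.py '[0, 0.004, 0, 0, 0, 0.004, 0, 0, 0, 0.004, 0, 0, 0, 0.0027, 0, 0, 0, 0, 0, 0]' >/dev/null; python3 st.py
for i in 1; do python3 nudge.py '[0, 0.0013, 0, 0, 0, 0.0013, 0, 0, 0, 0, 0, 0]'>/dev/null; python3 st.py; done
```

```text
t 5.7333 slicer mm [25.6 14.6 73.6] toolx ang err 0.0016486979415115677 z [-0.002 -0.001 -1.   ] F [-3.9 -3.6  3.8] w 0.0010421351954577737
t 5.9833 slicer mm [25.6 15.1 73.7] toolx ang err 0.0020902968945306633 z [-0.004 -0.002 -1.   ] F [-5.7 -7.2  6.1] w 0.0007511377729808044
```

```bash
python3 nudge.py '[0, -0.0053, 0, 0, 0, -0.0107, 0, 0, 0, -0.0107, 0, 0, 0, 0, -0.0267, 0, 0, 0, -0.04, 0, 0, 0, -0.04, 0, -0.04, 0, 0, 0, -0.04, 0.04, 0, 0, -0.04, 0.04, 0, 0, 0, 0, 0, 0]'>/dev/null; python3 st.py;python3 - <<'E'
from h import *
T=eyes.camera('top');S=eyes.camera('side')
a=cv2.resize(T['img'][170:270,280:380],None,fx=4,fy=4,interpolation=2)
b=cv2.resize(S['img'][195:295,220:320],None,fx=4,fy=4,interpolation=2)
cv2.imwrite('pics/p3.png',np.hstack([a,b])[...,::-1])
C=np.array([.5658,-.1201]);c,s=np.cos(-.656),np.sin(-.656)
for y in (41,45,47):
  x=25;w=C+np.array([c*x-s*y,s*x+c*y])/1e3
  for z in(.063,.0973):
    print(y,z,'in crop',((proj(S,[*w,z])-(220,195)+.5)*4-.5).round(1),((proj(T,[*w,z])-(280,170)+.5)*4-.5).round(1))
E
```

```text
t 6.8167 slicer mm [121.1  60.7 153.8] toolx ang err 0.0011967362517446567 z [ 0.011 -0.001 -1.   ] F [ 0.2 -0.3 -1. ] w 0.0008413126262040377
41 0.063 in crop [307.2 175.8] [216.5 122. ]
41 0.0973 in crop [309.4 108.9] [223.2 111.9]
45 0.063 in crop [312.2 172.9] [210.7 117.7]
45 0.0973 in crop [314.5 106.1] [217.1 107.5]
47 0.063 in crop [314.7 171.4] [207.7 115.5]
47 0.0973 in crop [317.  104.8] [214.1 105.2]
```

View pics/p3.png

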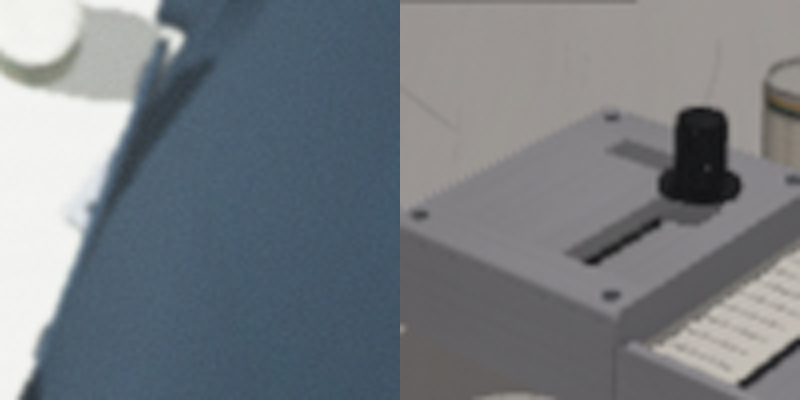

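```bash
cat > knob.py <<'E'
from h import *
import sys
S=eyes.camera('side');u0,u1,v0,v1=map(int,sys.argv[1:5]) if len(sys.argv)>4 else (262,320,215,255)
g=cv2.resize(S['img'].max(2)[v0:v1,u0:u1],None,fx=4,fy=4,interpolation=cv2.INTER_CUBIC)
m=(g<60).astype('uint8');m=cv2.morphologyEx(m,cv2.MORPH_OPEN,np.ones((20,20),'uint8'))
n,l,st,_=cv2.connectedComponentsWithStats(m);k=1+st[1:,4].argmax();m=l==k
f=lambda u,v:((u+.5)/4-.5+u0,(v+.5)/4-.5+v0)
C=np.array([.5658,-.1201]);c,s=np.cos(-.656),np.sin(-.656)
rows=np.where(m.any(1))[0];w=m.sum(1);x,y,W,H=st[k][:4]
vm=rows[w[rows].argmax()] ; wide=np.where(w>=w.max()-2)[0].mean()
print('bbox',f(x,y),W/4,H/4,'widest',w.max()/4,'row',wide/4+v0)
def sl(P):d=P[:2]-C;return (1e3*np.array([c*d[0]+s*d[1],-s*d[0]+c*d[1]])).round(1)
uc=x+(W-1)/2; print('skirt centre',sl(plane(S,*f(uc,wide),.0625)))
# cylinder top: topmost row back edge, 12 mm beyond the axis seen from the camera
P=plane(S,*f(np.where(m[rows[0]+8])[0].mean(),rows[0]-.5),.0973);d=P[:2]-S['xyz'][:2];P[:2]-=.012*d/np.linalg.norm(d);print('from top',sl(P))
E
python3 knob.py
```

```text
bbox (np.float64(285.625), np.float64(222.375)) 18.25 23.75 widest 18.25 row 241.5
skirt centre [28.  31.2]
from top [30.6 27.7]
```

```bash
sed -i 's/np.ones((20,20)/np.ones((4,4)/; s/g<60/g<70/' knob.py; python3 knob.py 278 320 215 247
python3 - <<'E'
from h import *
S=eyes.camera('side');g=S['img'].max(2)
for v in range(218,252,2):print(v,g[v,278:312])
E
```

```text
bbox (np.float64(284.625), np.float64(221.875)) 20.5 24.75 widest 20.5 row 241.5
skirt centre [28.2 31.3]
from top [29.1 29.4]
218 [155 156 155 155 155 155 156 157 156 155 155 156 157 157 157 157 156 157
 152 150 154 157 157 158 158 158 157 156 156 156 156 156 131  93]
220 [155 155 155 155 155 155 155 156 156 155 155 157 157 157 157 157 157 153
 150 153 156 156 157 157 157 157 156 157 157 157 156 156 134  86]
222 [154 155 155 155 155 155 156 157 156 154 155 142 112  83  59  40  32  33
  46  51  84  97 122 149 157 157 156 156 157 157 157 158 133 101]
224 [132 133 137 144 148 150 154 157 156 155 135  81  31  33  34  33  36  37
  36  36  36  36  32  90 142 157 156 156 156 158 158 158 130 108]
226 [130 130 131 132 129 129 133 134 137 145 110  50  22  24  28  33  34  35
  36  34  32  29  26  48 132 157 156 156 157 157 157 156 128 109]
228 [132 131 132 132 132 132 131 132 133 133  93  35  26  26  25  33  31  24
  25  25  24  24  23  48 133 157 156 156 157 157 157 156 126 109]
230 [116 120 126 131 134 133 133 133 133 133  93  37  24  24  24  24  25  23
  28  27  26  26  23  63 135 157 157 1
[... 757 characters left out ...]
35 135 135 135  92  36  32  28  24  24  23  23  23  24  23  24
  25  24  23  20  27  33  36  34  34 102 131 136 136 135 136 136]
244 [135 135 135 135 130 123 112  87  64  44  28  26  24  24  26  24  22  24
  26  23  24  24  30  29  40  57 105 131 136 136 137 136 137 136]
246 [134 129 120 110  98  92  92  92  91  91  89  91  81  72  72  66  62  63
  64  63  66  69  93 125 136 136 137 137 138 137 136 136 136 137]
248 [ 99  93  93  93  92  92  86  86  88  86  85  85  86  85  85  86  86  86
  86  86 103 112 127 136 137 138 137 136 136 137 136 138 137 131]
250 [ 94  93  87  78  62  40  35  81 107 111 111  95  85  85  86  86  85 103
 111 127 137 138 138 138 136 136 137 138 138 137 132 115  97  93]
```

The knob is upright at about y' ≈ 33 mm, some 12 mm short of the corner. Its lean wedged it when I pushed 13 mm up. I'll go back behind it and push lower, just above the skirt.

To row units: 0.034 m / 0.75 = 0.0453, 0.03 m / 0.75 = 0.04.

```bash
python3 nudge.py '[0.04, -0.0267, 0, 0, 0.04, -0.0333, 0, 0, 0.0453, -0.028, 0, 0, 0, 0, 0, 0, 0, 0, 0.0333, 0, 0, 0, 0.0333, 0, 0, 0, 0.0267, 0, 0, 0, 0.0133, 0, 0, 0, 0.0053, 0, 0, 0, 0, 0, 0, 0, 0, 0]'>/dev/null; python3 st.py
```

```text
t 7.9833 slicer mm [ 21.4 -10.   70.3] toolx ang err 4.219324110232847e-05 z [ 0.001 -0.    -1.   ] F [ 0.1 -0.5  0.4] w 0.0005882115586104107
```

To row units: -0.0045 m / 0.75 = -0.006, 0.004 m / 0.75 = 0.0053.

```bash
python3 nudge.py '[-0.006, 0, 0.0013, 0, 0, 0, 0, 0, 0, 0.0053, 0, 0, 0, 0.0053, 0, 0, 0, 0.0053, 0, 0, 0, 0.0053, 0, 0, 0, 0.004, 0, 0, 0, 0, 0, 0]'>/dev/null; python3 st.py
python3 nudge.py '[0, 0.0027, 0, 0, 0, 0.0027, 0, 0, 0, 0.0013, 0, 0, 0, 0, 0, 0]'>/dev/null; python3 st.py
python3 nudge.py '[0, 0.0027, 0, 0, 0, 0, 0, 0]'>/dev/null; python3 st.py
```

```text
t 8.65 slicer mm [25.3  9.9 68.6] toolx ang err 0.0011905973635371048 z [ 0.  0. -1.] F [-0.2 -0.  -1.1] w 0.000682054480561441
t 8.9833 slicer mm [25.3 13.3 68.9] toolx ang err 0.0007020370016208588 z [-0.001 -0.001 -1.   ] F [-3.4 -2.6  4. ] w 0.0006859285088633238
t 9.15 slicer mm [25.7 15.6 69. ] toolx ang err -4.182550390696704e-05 z [ 0.    -0.001 -1.   ] F [-2.7 -1.6  2.9] w 0.0007572839084379862
```

To row units: 0.002 m / 0.75 = 0.0027, 0.001 m / 0.75 = 0.0013.

```bash
for i in 1; do
python3 nudge.py '[0, 0.0027, 0, 0, 0, 0.0013, 0, 0, 0, 0, 0, 0]'>/dev/null; python3 st.py
python3 nudge.py '[0, 0.0027, 0, 0, 0, 0.0013, 0, 0, 0, 0, 0, 0]'>/dev/null; python3 st.py; done
```

```text
t 9.4 slicer mm [25.8 19.2 68.6] toolx ang err 0.0001493898291964335 z [ 0.001 -0.    -1.   ] F [-1.4 -3.   3. ] w 0.0001078767131719923
t 9.65 slicer mm [25.9 22.2 68.8] toolx ang err 0.0001231502483558522 z [ 0.001 -0.    -1.   ] F [-2.2 -2.5  2.4] w 0.00046062505866020396
```

```bash
python3 nudge.py '[0, 0.0027, 0, 0, 0, 0.0013, 0, 0, 0, 0, 0, 0]'>/dev/null; python3 st.py
python3 nudge.py '[0, 0.002, 0, 0, 0, 0, 0, 0]'>/dev/null; python3 st.py
python3 nudge.py '[0, 0.0013, 0, 0, 0, 0, 0, 0]'>/dev/null; python3 st.py;python3 knob.py 270 325 205 250
```

```text
t 9.9 slicer mm [25.4 25.2 68.5] toolx ang err 0.0006059099625690401 z [-0. -0. -1.] F [-2.9 -3.   2.9] w 0.000709693802541964
t 10.0667 slicer mm [25.7 26.1 68.9] toolx ang err 0.0009564067672429566 z [-0.    -0.001 -1.   ] F [-3.3 -4.3  6.2] w 0.0009732589091599553
t 10.2333 slicer mm [25.7 26.6 69.3] toolx ang err 0.0009918718007697613 z [-0.001 -0.002 -1.   ] F [-4.6 -4.4  8.1] w 0.0003512183483025135
bbox (np.float64(269.625), np.float64(204.625)) 40.25 38.75 widest 37.25 row 206.0
skirt centre [-84.3 165.8]
from top [-31.3  89.9]
```

To row units: -0.03 m / 0.75 = -0.04, -0.025 m / 0.75 = -0.0333.

```bash
python3 nudge.py '[0, -0.0053, 0, 0, 0, -0.0107, 0, 0, 0, -0.0107, 0, 0, 0, 0, -0.0267, 0, 0, 0, -0.04, 0, 0, 0, -0.04, 0, -0.04, 0, 0, 0, -0.04, 0.0267, 0, 0, -0.0333, 0.0267, 0, 0, 0, 0, 0, 0, 0, 0, 0, 0]'>/dev/null; python3 st.py;python3 knob.py 278 320 208 246;python3 - <<'E'
from h import *
S=eyes.camera('side')
b=cv2.resize(S['img'][195:295,220:320],None,fx=4,fy=4,interpolation=2)
cv2.imwrite('pics/p4.png',b[...,::-1])
E
```

```text
t 11.2 slicer mm [110.8  47.9 147.4] toolx ang err 0.0006552576514211594 z [-0.     0.001 -1.   ] F [-0.9 -0.5 -0.2] w 0.0006971497769581816
bbox (np.float64(288.375), np.float64(219.875)) 20.75 24.5 widest 20.5 row 239.125
skirt centre [28.  43.9]
from top [29.6 41.5]
```

View pics/p4.png

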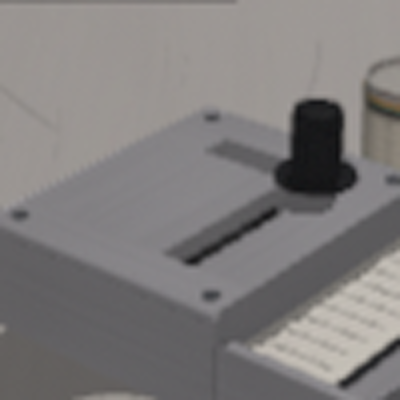

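The knob has moved 13 mm further. It now sits at the corner, in line with the short leg (skirt at crop (315,177)). Next I'll descend on its +x side.

To row units: 0.025 m / 0.75 = 0.0333, -0.002 m / 0.75 = -0.0027.

```bash
python3 nudge.py '[0.0267, -0.0027, 0, 0, 0.0267, 0, 0, 0, 0.012, 0, 0, 0, 0, 0, 0, 0, 0, 0, 0.0333, 0, 0, 0, 0.0333, 0, 0, 0, 0.024, 0, 0, 0, 0.0107, 0, 0, 0, 0.0027, 0, 0, 0, 0, 0, 0, 0, 0, 0]'>/dev/null; python3 st.py
```

```text
t 12.2167 slicer mm [62.6 45.7 71.6] toolx ang err 6.595348525495481e-05 z [ 0.002 -0.001 -1.   ] F [-0.6  0.3 -0.6] w 0.000746718290266816
```

To row units: 0.004 m / 0.75 = 0.0053, 0.003 m / 0.75 = 0.004.

```bash
python3 nudge.py '[0, 0, 0.004, 0, 0.0053, 0, 0, 0, 0.0053, 0, 0, 0, 0.0053, 0, 0, 0, 0.004, 0, 0, 0, 0.004, 0, 0, 0, 0.0027, 0, 0, 0, 0, 0, 0, 0]'>/dev/null; python3 st.py
python3 nudge.py '[0.004, 0, 0, 0, 0.004, 0, 0, 0, 0, 0, 0, 0]'>/dev/null; python3 st.py
```

```text
t 12.8833 slicer mm [41.2 45.7 67.8] toolx ang err 0.00043995734297874733 z [ 0. -0. -1.] F [ 0.1  0.3 -0.1] w 0.0001196010125768431
t 13.1333 slicer mm [35.1 45.6 67.7] toolx ang err 0.00029242406530327614 z [ 0.  0. -1.] F [ 1.6 -0.4  0.9] w 0.0005882600695241015
```

To row units: 0.003 m / 0.75 = 0.004.

```bash
python3 nudge.py '[0.004, 0, 0, 0, 0.004, 0, 0, 0, 0.004, 0, 0, 0, 0.004, 0, 0, 0, 0, 0, 0, 0]'>/dev/null; python3 st.py
python3 nudge.py '[0.004, 0, 0, 0, 0.004, 0, 0, 0, 0.004, 0, 0, 0, 0, 0, 0, 0]'>/dev/null; python3 st.py
python3 - <<'E'
from h import *
S=eyes.camera('side')
b=cv2.resize(S['img'][185:285,220:340],None,fx=5,fy=5,interpolation=2)
cv2.imwrite('pics/p5.png',b[...,::-1])
E
```

```text
t 13.55 slicer mm [22.5 45.4 67.6] toolx ang err 0.00042092320702868946 z [-0.001  0.    -1.   ] F [0.7 0.7 0.9] w 0.00033005383075332206
t 13.8833 slicer mm [13.4 45.4 67.5] toolx ang err 0.000384217529418418 z [-0.001  0.    -1.   ] F [ 0.6  0.7 -0. ] w 0.0004349610485057553
```

View pics/p5.png

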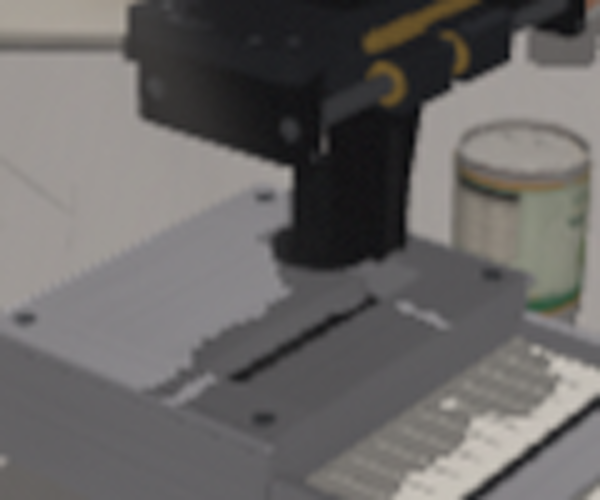

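The knob is moving along the short leg ahead of the fingers, and the tin is clear. Continuing.

To row units: 0.003 m / 0.75 = 0.004.

```bash
python3 nudge.py '[0.004, 0, 0, 0, 0.004, 0, 0, 0, 0.004, 0, 0, 0, 0, 0, 0, 0]'>/dev/null; python3 st.py
python3 nudge.py '[0.0027, 0, 0, 0, 0.0027, 0, 0, 0, 0, 0, 0, 0]'>/dev/null; python3 st.py
python3 nudge.py '[0.002, 0, 0, 0, 0.002, 0, 0, 0, 0, 0, 0, 0]'>/dev/null; python3 st.py
```

```text
t 14.2667 slicer mm [ 4.3 45.4 67.4] toolx ang err 0.00040083318714856375 z [-0.002  0.001 -1.   ] F [ 1.1 -0.1  0.1] w 0.0004061967517424871
t 14.5167 slicer mm [ 0.7 45.4 67.4] toolx ang err 0.00028276355984635515 z [-0.001  0.    -1.   ] F [ 0.9 -0.9  0.7] w 0.0006338970710720935
t 14.7667 slicer mm [-2.  45.4 67.5] toolx ang err 0.000297300844184889 z [-0.001  0.    -1.   ] F [ 0.3 -0.2 -0.5] w 0.0007100786284847802
```

To row units: 0.0015 m / 0.75 = 0.002.

```bash
python3 nudge.py '[0.002, 0, 0, 0, 0.002, 0, 0, 0, 0, 0, 0, 0]'>/dev/null; python3 st.py
python3 nudge.py '[0.0013, 0, 0, 0, 0.0013, 0, 0, 0, 0, 0, 0, 0]'>/dev/null; python3 st.py
python3 nudge.py '[0.0013, 0, 0, 0, 0.0013, 0, 0, 0, 0, 0, 0, 0]'>/dev/null; python3 st.py
```

```text
t 15.0167 slicer mm [-5.  45.5 67.5] toolx ang err 0.00028401506153796774 z [-0.001  0.    -1.   ] F [-0.4 -0.1 -0.6] w 0.0007448350494035593
t 15.2667 slicer mm [-5.8 45.6 67.9] toolx ang err 0.00034793385212594785 z [ 0.002 -0.001 -1.   ] F [ 1.6 -0.5 -0.1] w 0.00047481815443011307
t 15.5167 slicer mm [-6.3 45.8 68.3] toolx ang err 0.000351322620724126 z [ 0.005 -0.002 -1.   ] F [ 3.6 -3.9  0.7] w 0.0005127048870862763
```

To row units: 0.001 m / 0.75 = 0.0013.

```bash
python3 nudge.py '[0.0013, 0, 0, 0, 0, 0, 0, 0]'>/dev/null; python3 st.py
python3 nudge.py '[-0.0053, 0, 0, 0, -0.0107, 0, 0, 0, -0.0133, 0, 0, 0, 0, 0, -0.0267, 0, 0, 0, -0.04, 0, 0, 0, -0.04, 0, -0.04, 0, 0, 0, -0.04, 0, 0, 0, -0.04, 0, 0, 0, -0.0267, 0, 0, 0, 0, 0, 0, 0, 0, 0, 0, 0]'>/dev/null; python3 st.py;python3 knob.py 262 298 200 236;python3 - <<'E'
from h import *
S=eyes.camera('side')
b=cv2.resize(S['img'][185:305,195:345],None,fx=5,fy=5,interpolation=2)
cv2.imwrite('pics/p6.png',b[...,::-1])
E
```

```text
t 15.6833 slicer mm [-6.4 45.9 68.6] toolx ang err 0.000505710511160995 z [ 0.006 -0.003 -1.   ] F [ 4.7 -5.6  1. ] w 0.0005567903541372405
t 16.6833 slicer mm [122.5  45.  146.5] toolx ang err -0.0009023415418329961 z [-0.002  0.001 -1.   ] F [-0.4  0.2  0. ] w 0.00039683211682014835
bbox (np.float64(267.125), np.float64(213.125)) 19.5 22.5 widest 19.5 row 232.0
skirt centre [-22.7  41.9]
from top [-21.9  40.3]
```

View pics/p6.png

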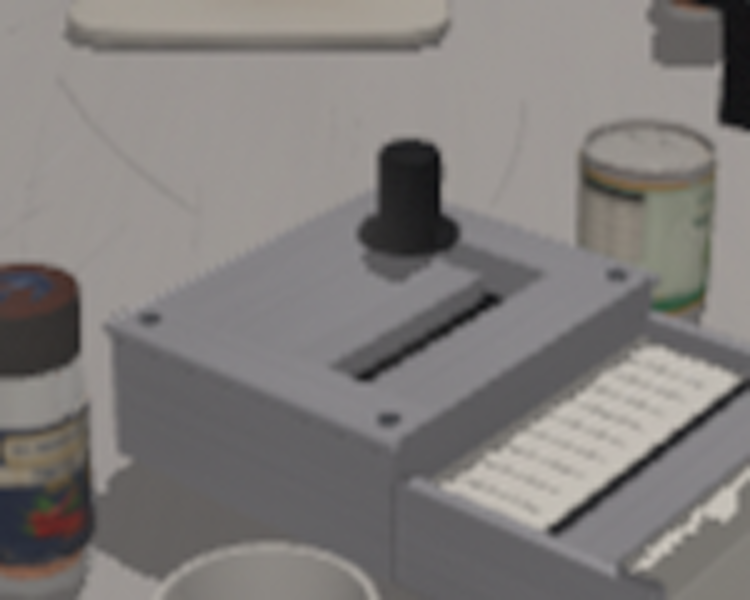

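The knob is upright at the far end of the short leg, with its skirt at (408,232). The tin, jar and ramekin are unmoved. Its displacement from the corner measures about 51 mm. I'll clear the arm and check from the top view as well.

To row units: -0.03 m / 0.75 = -0.04, 0.026 m / 0.75 = 0.0347.

```bash
python3 nudge.py '[0, 0, -0.04, 0, 0, 0, -0.04, 0, 0.028, 0.0347, 0, 0, 0.028, 0.0347, 0, 0, 0.028, 0.0347, 0, 0, 0.028, 0.0347, 0, 0, 0.028, 0.0347, 0, 0, 0.028, 0.0347, 0, 0, 0.028, 0.0347, 0, 0, 0.028, 0.0347, 0, 0, 0.028, 0.0347, 0, 0, 0.028, 0.0347, 0, 0, 0.028, 0.0347, 0, 0, 0.028, 0.0347, 0, 0, 0.028, 0.0347, 0, 0, 0, 0, 0, 0, 0, 0, 0, 0]'
python3 - <<'E'
from h import *
T=eyes.camera('top');cv2.imwrite('pics/top9.png',T['img'][...,::-1])
old=cv2.imread('pics/top0.png')
C=np.array([.5658,-.1201]);c,s=np.cos(-.656),np.sin(-.656)
def sl(P):d=P[:2]-C;return (1e3*np.array([c*d[0]+s*d[1],-s*d[0]+c*d[1]])).round(1)
def w(x,y):return C+np.array([c*x-s*y,s*x+c*y])/1e3
def meas(img,u0,u1,v0,v1):
    g=cv2.resize(img.max(2)[v0:v1,u0:u1],None,fx=8,fy=8,interpolation=cv2.INTER_CUBIC)
    m=cv2.morphologyEx((g<75).astype('uint8'),2,cv2.getStructuringElement(2,(89,89)))
    k=max(cv2.findContours(m,0,1)[0],key=cv2.contourArea);(u,v),r=cv2.minEnclosingCircle(k)
    M=cv2.moments(k);u,v=M['m10']/M['m00'],M['m01']/M['m00']
    u,v=(u+.5)/8-.5+u0,(v+.5)/8-.5+v0;print((u,v),'r px',r/8,'skirt@.063',sl(plane(T,u,v,.063)))
meas(old,345,385,200,242); meas(T['img'],300,345,195,240)
for p in((-25,45),(-27,45),(-23,45)):print(p,proj(T,[*w(*p),.063]).round(2))
d=np.abs(T['img'][...,::-1].astype(int)-old).max(2)
for n,b in dict(tin=(272,304,158,195),jar=(368,402,262,288),ram=(396,432,220,254)).items():print(n,(d[b[2]:b[3],b[0]:b[1]]>40).sum())
E
```

```text
time: 18.2
position: [0.6779, 0.2783, 0.2071]
tool_rot: [0.32, 0.947, -0.001, -0.001]
ft_force: [-0.4, -0.4, 0.6]
grip_width: 0.0003
grip_force: 0.0
(361.1063006939179, 220.26192527745226) r px 9.272156715393066 skirt@.063 [ 25.  -33.4]
(318.19761190398964, 217.2145164342091) r px 9.303529739379883 skirt@.063 [-26.4  45.7]
(-25, 45) [318.83 216.91]
(-27, 45) [318.29 217.63]
(-23, 45) [319.37 216.19]
tin 216
jar 181
ram 0
```

Run:
```python
from h import *
for n in('top','side'):
    a=cv2.imread(f'pics/{n}0.png',0);b=cv2.cvtColor(eyes.camera(n)['img'],cv2.COLOR_RGB2GRAY)
    for k,(u0,u1,v0,v1) in (dict(tin=(272,304,158,195),jar=(368,402,262,288)) if n=='top' else dict(tin=(309,340,208,250),jar=(184,214,236,304))).items():
        t=a[v0:v1,u0:u1];m=cv2.matchTemplate(b[v0-6:v1+6,u0-6:u1+6],t,cv2.TM_CCOEFF_NORMED);print(n,k,cv2.minMaxLoc(m)[1::2])
print(probe_bus.get_obs()['ft_force'],hand_in())
```

```text
top tin (0.704123854637146, (6, 5))
top jar (0.8970775008201599, (5, 6))
side tin (0.6931449174880981, (6, 6))
side jar (0.941706657409668, (6, 6))
the job is handed in; nothing more can be done
[-0.52079297 -0.20821479  0.72103378] None
```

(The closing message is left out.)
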